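# Lock the tilted wheel of a tube rotator with its pin

## Task

Lock the tilted wheel of the tube rotator for transport: take the square-headed steel pin from the rack and thread it down through the guide, the hole near the wheel's rim and the plate below, until its head lies flat on the guide, and let go. The wheel spins freely and has to be turned (for instance by its hub) to bring its hole under the guide; the pin falls in when it is there. Do not disturb the two tubes, the bottle or the beaker.

Things in the scene. Friction and masses are not known exactly. Their poses are not given: they have to be found in the camera images.
- pin_head (a point): Centre of the pin's grey square head, 16 x 16 mm and 36 mm long along the pin. Local z runs along the pin from tip to head; local x and y are normal to the head's flat sides. The head's flat underside lies 18 mm below this point. The pin weighs about 50 g and starts upright in one of the rack's three holes (40 mm deep, 12 mm wide), the head's underside 28 mm above the rack
- pin_tip (a point): Tip of the pin, 86 mm below the head's centre, same axes. The round steel shank is 10 mm thick and 68 mm long from the head's underside to the tip; its last 6 mm taper to 6 mm
- rack: White block, 165 (local x) x 50 (local y) x 50 mm high, fixed to the bench. Origin at the centre of its underside. Three holes in a row at local x = -55, 0, +55 mm hold the pin and two tubes, in any order
- guide: Grey fork on the rotator's upper edge, fixed, nothing above it. Origin: centre of the guide hole's mouth, on a flat face (x -16 to 40, y -20 to 20 mm). Local z: the holes' common axis, out of the mouth, tilted 26 degrees from vertical, leaning towards the robot; x: up the slope, away from the wheel's centre. Guide hole 12 mm wide, 36 mm deep; wheel's rim 40 to 48 mm below the mouth
- low_mouth (a point): Mouth of the 13 mm hole in the fork's lower plate (8 mm thick), on the same axis, 52 mm below the guide's mouth and 4 mm below the wheel; axes as the guide's. The fully home pin sticks out 8 mm under this plate
- hub (a point): Point on the wheel's axis at the height to grip its hub; fixed, axes as the guide's. The hub is a smooth round cylinder, 36 mm across, along local z from 38 mm below to 14 mm above this point, solid with the wheel. A pin standing loose in the guide rests on the wheel, its head's underside about 28 mm above the mouth, and falls 10 mm or more when the wheel's hole comes under it
- wheel_mid (a point): Centre of the wheel; fixed, axes as the guide's, z is its axis. Aluminium disc, 200 mm across, 8 mm thick, spins both ways with slight friction (0.04 N m) and stays where left. One 13 mm hole through it, 80 mm from the axis. Its angle is not measured: the hole starts 20 to 69 degrees counter-clockwise of the guide, seen looking down on the disc, so turn clockwise
- tube1_mid (a point): Middle of a capped clear tube, 10 mm wide and 84 mm tall with a round white cap 16 mm wide, standing in the rack. Leave it
- tube2_mid (a point): Middle of a second tube like the first. Leave it
- reagent_mid (a point): Middle of an amber bottle, 64 mm wide, 150 mm tall, standing on the bench. Leave it
- beaker_mid (a point): Middle of a glass beaker, 64 mm wide, 85 mm tall, standing on the bench. Leave it

How it is judged:
By the outcome, as a careful person would: the job done as asked, in the order asked, and still so for the second after the job is handed in, with the robot touching nothing.
It also fails if it takes over 72 s, if anything falls off the work surface, if the arm or the gripper's body presses on something with over 40 N, if the wrist force passes 120 N, or if a joint passes its speed limit or range.

## Robot

A 6-joint arm with a two-finger parallel gripper is mounted at the origin on the work surface. World frame = base frame: x ahead of the robot, y to its left, z up, the work surface at z = 0. Lengths are in mm, angles in rad, forces in N, time in s.
With the tool pointing down it reaches from about 275 to 750 mm from the base axis. Payload 10.2 kg.
Tool frame: the origin (TCP) lies at the very end of the fingers, on their centre line; the grasp point (between the pads) lies 19 mm behind it (ctrl.tcp_to_grasp is the distance from the TCP to the grasp point, in mm); z points along the fingers, x is the direction in which the jaws open and shut, and the axes are right-handed (so a half turn about z gives the same grasp; the last joint's range is limited). The gripper opens to 85 mm and grips with 20 to 120 N. Pads are 22 mm wide; open, the fingers measure 114 mm over their backs; the gripper's body (76 mm by 85 mm) begins 54 mm behind the grasp point. The pads swing forward as they close: fully open they stand 13 mm farther back than shut.
Start: joints at [-1.504, 0.313, 1.498, -0, 1.331, -0.223], TCP at [150.011, -503.118, 231.294] pointing down, gripper open.
Joint ranges: [-2.94, 2.94], [-0.97, 2.17], [0.19, 2.56], [-1.23, 4.37], [0.02, 3.11], [-2.88, 2.88]. Speed limits (rad/s): [2.39, 2.39, 3.01, 3.14, 3.14, 3.14].

## Interface

Orientations are given as a unit quaternion [w, x, y, z].
In Python, from rig import monitor, vision, order, ctrl gives the robot as it stands. The module is installed in compiled form; this text tells all that it offers.
- The arm moves only by the shell command python3 -m pendant 'ROWS' [FORCE]. ROWS is JSON, a list that holds one entry, the list of rows, each a list of 5 numbers: the closure, from -1 (fully open) to 1 (shut), then the shift along the world's x, y, z in m, then the turn about the world's z in degrees. In form: [[[fingers, dx, dy, dz, spin], ...]]. A call has 1 to 20 rows; each row is the pose to reach, as a shift and turn from the pose commanded when the call began; what a row does not reach only later rows make up. A row lasts 1/10 s, in which the tool goes at most 50 mm and 8.59 degrees, less where a joint would pass 70% of its speed; a pose out of reach is approached as far as the arm can. A call with a gripper value outside its range is refused whole. The fingers move at their own pace and stop on an object; FORCE is the grip in N (left out, the last holds). Time passes only in rows, so rows that repeat a pose let the fingers close. It gives the time, the measured TCP pose, the force and the opening at its end, in the units of the state.
- monitor.sense(): the state, without advancing time (a new reading comes with each control period).
- vision.capture(name): name is "scene" or "top" or "wrist"; returns (picture, depth): 384x512x3 uint8, red, green, blue; 384x512 float32, mm along the optical axis (not along the pixel's ray), 0 where there is no reading.
- vision.camera_info(name): a dict with "fov_y" (degrees; the focal length in pixels is half the picture's height over the tangent of half this angle, whatever the lens; pixels are square), "cx", "cy" (the principal point, pixels), "R" (3x3) and "t" (3): a world point X has camera coordinates R X + t; the wrist camera has in their place "hand_eye" (4x4, takes a point from camera to tool coordinates, whose origin is the TCP and whose axes are the tool frame's). Camera axes: x right, y down, z forward; pixel columns grow to the right and rows downward; lengths in mm; the calibration is good to about 2 mm. A picture is of the moment at which its call begins: read the wrist's pose just before it. camera_info takes no time and is no camera call.
- order.finish_job(): hands the job in, once; it reports no verdict.
The state is a dict: "time_s": time; "joints": joint angles; "dq": joint speeds; "tau": joint torques, N m; "eef_pos": TCP position; "ee_rot": TCP orientation; "force": force on the tool from outside, world axes, zero at the start; "wrist_torque": the same for the moment, N m; "grip_width": opening from 0.0 (shut) to 1.0 (fully open).
Only numpy, scipy, OpenCV 4.12 (cv2) and the standard library are available. Lean on these libraries where they do the work, as an engineer would, in place of code of your own. Each camera call takes 0.05 s, during which the arm holds its last target.

## Working session

There is one attempt and no reset: what is moved stays moved. The work goes in short steps, Python scripts to look and compute and a shell command to move; the robot and the scene stay as the last step left them, time stands still between calls to the robot, and variables do not carry over. Pictures are saved under pics/ and viewed, and the job is handed in when it is done.

```bash
mkdir -p pics; cat > h.py <<'E'
import numpy as np, cv2
from rig import monitor, vision, order, ctrl
from scipy.spatial.transform import Rotation as Rn
def K(name,sh=(384,512)):
    i=vision.camera_info(name); f=sh[0]/2/np.tan(np.radians(i['fov_y'])/2); return i,f
def ext(name,st=None):
    i,f=K(name)
    if 'R' in i:
        return np.array(i['R']),np.array(i['t']),f,i['cx'],i['cy']
    q=np.array(st['ee_rot']);Rt=Rn.from_quat(q[[1,2,3,0]]).as_matrix();H=np.array(i['hand_eye'])
    Rwc=Rt@H[:3,:3];c=Rt@H[:3,3]+np.array(st['eef_pos'])
    return Rwc.T,-Rwc.T@c,f,i['cx'],i['cy']
def cloud(E,d):
    R,t,f,cx,cy=E;v,u=np.mgrid[:d.shape[0],:d.shape[1]]
    P=np.stack([(u-cx)/f*d,(v-cy)/f*d,d],-1);return (P-t)@R
def proj(E,X):
    R,t,f,cx,cy=E;p=np.asarray(X)@R.T+t;return np.stack([cx+f*p[...,0]/p[...,2],cy+f*p[...,1]/p[...,2]],-1)
def ray(E,u,v):
    R,t,f,cx,cy=E;d=R.T@np.array([(u-cx)/f,(v-cy)/f,1]);return -R.T@t,d
def onz(E,u,v,z):
    c,d=ray(E,u,v);return c+d*(z-c[2])/d[2]
def cap(name,tag):
    st=monitor.sense();im,d=vision.capture(name);cv2.imwrite(f'pics/{tag}.png',im[:,:,::-1]);np.savez(f'{tag}.npz',im=im,d=d);return ext(name,st),im,d
def load(name,tag):
    z=np.load(f'{tag}.npz');return ext(name,monitor.sense()),z['im'],z['d']
E
python3 - <<'E'
from h import *
for n in ['scene','top','wrist']:
    i=vision.camera_info(n);print(n,{k:np.round(v,3).tolist() for k,v in i.items()})
    cap(n,n+'0')
print(monitor.sense(),ctrl.tcp_to_grasp)
E
```

```text
scene {'fov_y': 47.675, 'cx': 249.375, 'cy': 185.293, 'R': [[-0.709, 0.705, -0.021], [0.465, 0.445, -0.766], [-0.53, -0.553, -0.643]], 't': [403.44, -88.998, 1358.887]}
top {'fov_y': 54.138, 'cx': 259.148, 'cy': 192.112, 'R': [[0.031, -0.999, 0.018], [-0.994, -0.032, -0.102], [0.102, -0.015, -0.995]], 't': [-76.708, 540.998, 1148.189]}
wrist {'fov_y': 65.494, 'cx': 260.402, 'cy': 190.759, 'hand_eye': [[1.0, 0.0, 0.001, 0.524], [-0.001, 0.957, 0.291, -74.172], [-0.001, -0.291, 0.957, -142.08], [0.0, 0.0, 0.0, 1.0]]}
{'time_s': 0.15, 'joints': array([-1.50440815e+00,  3.13314269e-01,  1.49825028e+00,  1.34876700e-05,
        1.33099307e+00, -2.23408420e-01]), 'dq': array([ 0.00104463,  0.00048189, -0.00259647,  0.00107561, -0.00121859,
       -0.00078643]), 'tau': array([ 1.56745868e-03, -4.12371004e+01, -2.59797084e+01, -2.17880643e-04,
        3.21836291e-03,  1.71920470e-05]), 'eef_pos': array([ 149.99720922, -502.92022819,  230.87484892]), 'ee_rot': array([-3.71126699e-04,  8.01796089e-01, -5.97597523e-01, -3.08377057e-04]), 'force': array([0.09466528, 0.20993566, 0.10352685]), 'wrist_torque': array([ 0.00093343,  0.00536116, -0.01709004]), 'grip_width': 0.9990935079884771} 18.700000000000003
```

View pics/scene0.png

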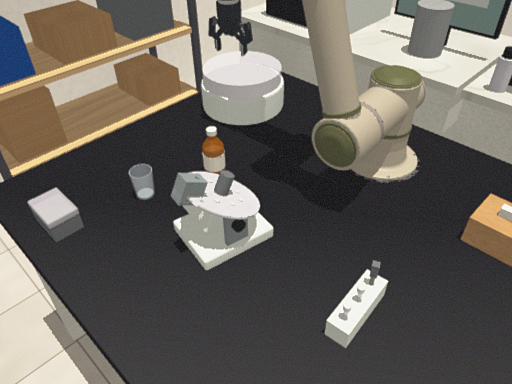

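View pics/top0.png

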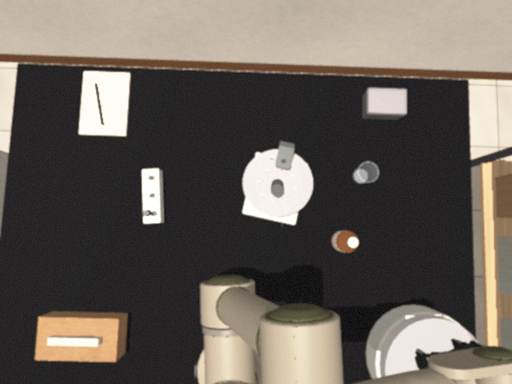

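View pics/wrist0.png

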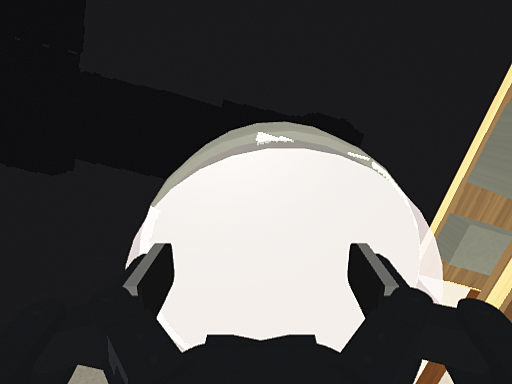

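The scene view shows the pin (dark head) at the rack's robot-side end, about (375,268). The rotator's fork is at (190,190), with the hub at (225,183). In the top view the fork is at (286,150), the hub at (278,187) and the rack at (152,195). I'll enlarge both areas.

```bash
python3 - <<'E'
import cv2,numpy as np
a=cv2.imread('pics/top0.png');b=cv2.imread('pics/scene0.png')
r=lambda im,x,y,w,h:cv2.resize(im[y:y+h,x:x+w],(390,290),interpolation=cv2.INTER_CUBIC)
o=np.vstack([np.hstack([r(a,225,130,110,82),r(a,110,160,90,67)]),np.hstack([r(b,160,150,130,97),r(b,310,245,110,82)])])
cv2.imwrite('pics/crop0.png',o)
E
```

```text
(no output)
```

View pics/crop0.png

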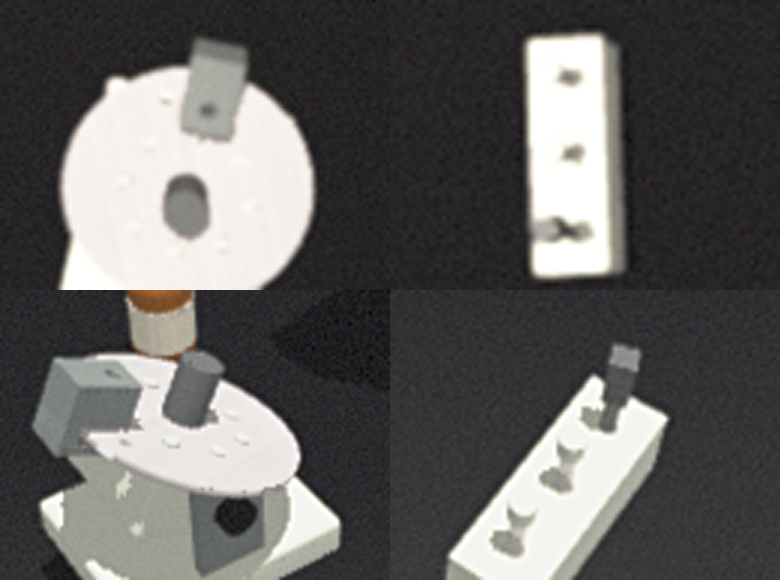

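The crop shows the guide hole in the fork at about (284,161) in the top picture, the hub top at about (277,183), and small raised studs on the disc. The pin sits in the rack's end hole next to two white-capped tubes. Next I measure from depth.

```bash
python3 - <<'E'
from h import *
for n,box in [('top',(225,130,110,90)),('scene',(160,150,130,110))]:
    E,im,d=load(n,n+'0');P=cloud(E,d);x,y,w,h=box
    S=np.zeros(d.shape,bool);S[y:y+h,x:x+w]=1
    Q=P[S&(d>0)];c=im[S&(d>0)].astype(int)
    Q0=Q[(Q[:,2]>80)];c0=c[Q[:,2]>80]
    br=c0.sum(1)>480
    A=Q0[br];A0=A
    # robust plane
    best=None;rng=np.random.default_rng(0)
    for k in range(400):
        a=A[rng.choice(len(A),3,False)];nn=np.cross(a[1]-a[0],a[2]-a[0]);l=np.linalg.norm(nn)
        if l<100: continue
        nn/=l;nn*=np.sign(nn[2]);i=abs((A-a[0])@nn)<2.5
        if nn[2]<.8 or nn[2]>.97: continue
        if best is None or i.sum()>best.sum():best=i
    B=A[best];m=B.mean(0);nn=np.linalg.svd(B-m,full_matrices=False)[2][2];nn*=np.sign(nn[2])
    print(n,len(A),best.sum(),'cen',m.round(1),'n',nn.round(3),'tilt',np.degrees(np.arccos(nn[2])).round(1),'az',np.degrees(np.arctan2(nn[1],nn[0])).round(1))
    # circle fit in plane
    ex=np.array([0,0,1])-nn*nn[2];ex/=np.linalg.norm(ex);ey=np.cross(nn,ex)
    uv=np.stack([(B-m)@ex,(B-m)@ey],1).astype(np.float32)
    (cc,r)=cv2.minEnclosingCircle(uv);print('circle',(m+ex*cc[0]+ey*cc[1]).round(1),r, 'ex',ex.round(3))
    hh=(Q0-m)@nn
    C=m+ex*cc[0]+ey*cc[1]
    rel=Q0-C;X=rel@ex;Y=rel@ey
    g=~br
    for lab,s in [('hub',g&(hh>45)&(abs(X)<40)&(abs(Y)<40)),('fork',(hh>30)&(X>50))]:
        print(lab,s.sum(),'h med',np.median(hh[s]).round(1),hh[s].max().round(1),'X',X[s].min().round(1),X[s].max().round(1),'Y',Y[s].min().round(1),Y[s].max().round(1),Q0[s].mean(0).round(1))
E,im,d=load('top','top0');P=cloud(E,d)
def st(n,u,v,k=1):
    E,im,d=load(n,n+'0');p=cloud(E,d)[v-k:v+k+1,u-k:u+k+1].reshape(-1,3);print(n,u,v,np.median(p,0).round(1),im[v,u])
st('top',284,161,0);st('top',277,182);st('top',146,212);st('scene',375,265);st('scene',111,101)
E
```

```text
top 3503 2526 cen [ 552.4 -108.2  136.4] n [-0.435  0.083  0.897] tilt 26.3 az 169.1
circle [ 555.9 -109.5  138.3] 100.21350860595703 ex [ 0.881 -0.169  0.443]
hub 128 h med 51.6 58.2 X -15.9 17.9 Y -17.5 16.8 [ 535.  -105.9  185.3]
fork 312 h med 39.4 44.8 X 63.5 120.3 Y -19.8 20.0 [ 621.4 -122.   214.9]
scene 1954 1613 cen [557.7 -80.5 135. ] n [-0.43   0.084  0.899] tilt 26.0 az 169.0
circle [ 556.8 -107.3  137.1] 101.56829833984375 ex [ 0.882 -0.172  0.438]
hub 108 h med 51.3 53.6 X -16.9 18.6 Y -19.2 18.6 [ 538.  -100.   183.7]
fork 333 h med 39.4 42.3 X 62.3 120.7 Y -23.1 22.3 [ 625.7 -116.2  213. ]
top 284 161 [ 615.5 -123.   181.7] [109 110 104]
top 277 182 [ 557.7 -105.8  174. ] [97 96 93]
top 146 212 [466.6 265.4 115. ] [178 174 167]
scene 375 265 [470.  268.4 112.3] [143 143 142]
scene 111 101 [  178.4 -1390.2  -258. ] [136 111  78]
```

The disc fit gives radius 100 mm and tilt 26°, and both cameras agree within 2 mm. The guide mouth should be near (610,-119,209). I'll move to look at the rotator from above with the wrist camera, with the jaws turned to the guide's y.

```bash
python3 -m pendant '[[[-1,0.03,0.04,0.1,0],[-1,0.33,0.413,0.189,-27.5],[-1,0.33,0.413,0.189,-27.5],[-1,0.33,0.413,0.189,-27.5],[-1,0.33,0.413,0.189,-27.5],[-1,0.33,0.413,0.189,-27.5],[-1,0.33,0.413,0.189,-27.5],[-1,0.33,0.413,0.189,-27.5],[-1,0.33,0.413,0.189,-27.5],[-1,0.33,0.413,0.189,-27.5],[-1,0.33,0.413,0.189,-27.5],[-1,0.33,0.413,0.189,-27.5],[-1,0.33,0.413,0.189,-27.5],[-1,0.33,0.413,0.189,-27.5]]]' 20; python3 - <<'E'
from h import *
st=monitor.sense();np.save('st1.npy',st,allow_pickle=True)
E,im,d=cap('wrist','w1')
C=np.array([556.4,-108.4,137.7]);n=np.array([-.43,.083,.8988]);n/=np.linalg.norm(n);ex=np.array([.882,-.171,.438]);ex-=n*(ex@n);ex/=np.linalg.norm(ex)
print(st['eef_pos'],st['time_s'],proj(E,[C,C+80*ex+40*n,C+52*n]))
cv2.imwrite('pics/w1b.png',cv2.resize(im,(800,600),interpolation=cv2.INTER_CUBIC)[:,:,::-1])
E
```

```text
time_s: 1.55
eef_pos: [480.0, -89.9, 419.8]
ee_rot: [-0.0, -0.637, 0.771, 0.0]
force: [0.9, -0.5, -0.7]
grip_width: 1.003
[480.03258685 -89.93066737 419.82283058] 1.55 [[262.70158467  96.76521354]
 [263.49018494  43.05942985]
 [262.90860627 115.84787468]]
```

View pics/w1b.png

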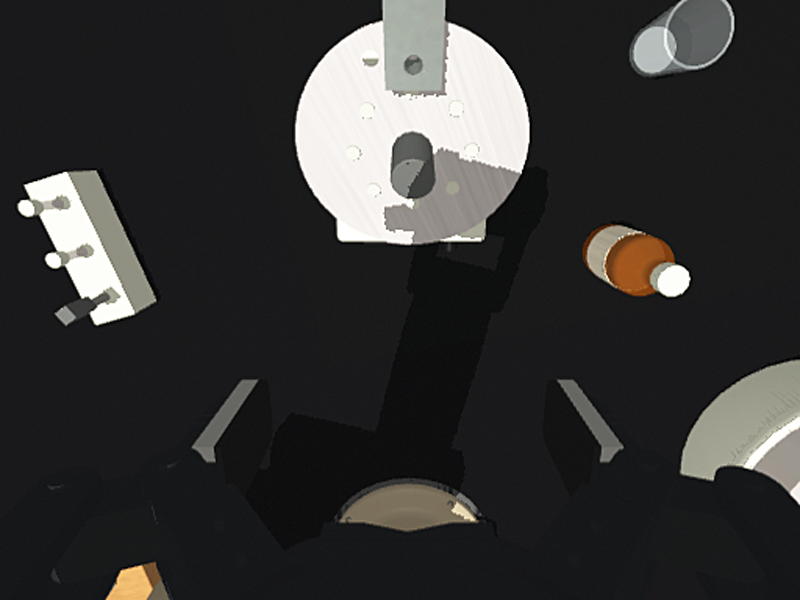

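The wrist view (800 px) shows the guide mouth at (413,65) and the wheel's hole (a dark slot) at (370,58), close to the fork on its left, which is the counter-clockwise side. The rack is at left, with the pin head at (70,313).

```bash
cat >> h.py <<'E'
C=np.array([556.4,-108.4,137.7]);n=np.array([-.43,.083,.8988]);n/=np.linalg.norm(n);ex=np.array([.882,-.171,.438]);ex-=n*(ex@n);ex/=np.linalg.norm(ex);ey=np.cross(n,ex)
def onpl(E,u,v,p,nn):
    c,d=ray(E,u,v);return c+d*((p-c)@nn)/(d@nn)
def rectfit(E,im,d):
    P=cloud(E,d);return P
E
python3 - <<'E'
from h import *
E,im,d=load('wrist','w1');P=cloud(E,d)
s=1/1.5625
# refined plane check
M=onpl(E,413*s,65*s,C+40*n,n);r=M-C;print('mouth',M.round(1),(r@ex).round(1),(r@ey).round(1), 'pred',(C+80*ex+40*n).round(1))
H=onpl(E,370*s,58*s,C,n);r=H-C;print('hole',H.round(1),np.hypot(r@ex,r@ey).round(1),np.degrees(np.arctan2(r@ey,r@ex)).round(1))
# disc depth check
hh=(P-C)@n;X=(P-C)@ex;Y=(P-C)@ey
b=(im.sum(2)>560)&(abs(hh)<15)&(np.hypot(X,Y)<110)&(d>0)
Q=P[b];m=Q.mean(0);nn=np.linalg.svd(Q-m,full_matrices=False)[2][2];nn*=np.sign(nn[2]);print(b.sum(),nn.round(3),np.median(hh[b]).round(1),X[b].min(),X[b].max(),Y[b].min(),Y[b].max())
f=(hh>30)&(hh<48)&(X>55)&(X<130)&(abs(Y)<30)&(d>0);print('fork',np.median(hh[f]),X[f].min(),Y[f].min(),Y[f].max())
u=im[20:60,245:290]
cv2.imwrite('pics/z.png',cv2.resize(im[10:70,215:305,::-1],(720,480),interpolation=cv2.INTER_CUBIC))
# pin head: top face z~114
T=(P[...,2]>109)&(P[...,2]<118)&(d>0);T[:,:0]=0
v,u=np.where(T&(P[...,1]>200));print('head top',len(v),P[v,u].mean(0).round(1),u.mean(),v.mean())
print(cv2.minAreaRect(P[v,u][:,:2].astype(np.float32)))
k=(im.sum(2)>420)&(P[...,2]>44)&(P[...,2]<54)&(P[...,1]>150)
print('rack',k.sum(),np.median(P[k][:,2]),cv2.minAreaRect(P[k][:,:2].astype(np.float32)))
for nme in ['top','scene']:
    E2,im2,d2=load(nme,nme+'0');P2=cloud(E2,d2);T=(P2[...,2]>108)&(P2[...,2]<118)&(abs(P2[...,0]-468)<25)&(abs(P2[...,1]-267)<25)
    print(nme,T.sum(),P2[T].mean(0).round(1),cv2.minAreaRect(P2[T][:,:2].astype(np.float32)))
    k=(P2[...,2]>44)&(P2[...,2]<54)&(P2[...,1]>150)&(P2[...,0]>400);k&=(abs(P2[...,1]-270)<50);print(cv2.minAreaRect(P2[k][:,:2].astype(np.float32)),np.median(P2[k][:,2]))
E
```

```text
mouth [ 610.5 -120.6  209.2] 81.2 -1.7 pred [ 609.8 -118.8  208.7]
hole [627.8 -91.2 170.3] 80.3 22.3
11116 [-0.43   0.083  0.899] -0.2 -98.32861916890903 98.20082156537387 -101.49823099448004 98.02026163824146
fork 39.89739683344569 64.67856482477127 -21.636330861401266 18.45484453324595
head top 113 [467.2 263.7 112.6] 42.51327433628319 200.858407079646
((467.3479919433594, 263.9492492675781), (16.228090286254883, 16.659547805786133), 24.905784606933594)
rack 2344 49.100810981589646 ((521.7454833984375, 270.3359069824219), (165.144287109375, 52.956207275390625), 4.655047416687012)
top 32 [464.2 265.4 113.2] ((464.44793701171875, 266.05133056640625), (15.03335189819336, 15.87817096710205), 24.90957260131836)
((519.3466186523438, 270.75762939453125), (165.19374084472656, 51.58552932739258), 4.990415096282959) 49.339388435704294
scene 57 [466.7 268.7 111.4] ((466.2298889160156, 268.3111877441406), (17.326519012451172, 15.911508560180664), 25.864673614501953)
((520.5794067382812, 272.7664794921875), (166.85931396484375, 50.794219970703125), 4.869205951690674) 47.97160386923303
```

View pics/z.png

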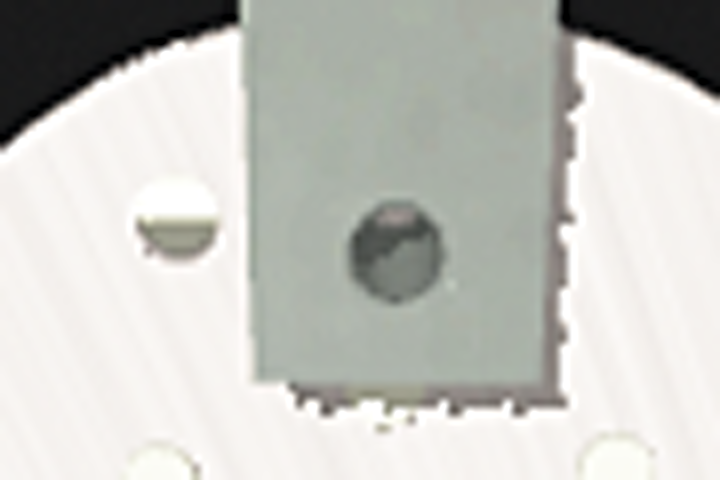

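The hole is about 23° counter-clockwise of the guide at radius 80, as it should be. The pin head is near (466,266), with its flats at about 25°. The jaws at 114.9° clear the tubes, so I'll hover there and check.

```bash
python3 -m pendant '[[[-1,-0.014,0.2,-0.07,35.8],[-1,-0.014,0.2,-0.07,35.8],[-1,-0.014,0.2,-0.07,35.8],[-1,-0.014,0.2,-0.07,35.8],[-1,-0.014,0.355,-0.22,35.8],[-1,-0.014,0.355,-0.22,35.8],[-1,-0.014,0.355,-0.22,35.8],[-1,-0.014,0.355,-0.22,35.8],[-1,-0.014,0.355,-0.22,35.8],[-1,-0.014,0.355,-0.22,35.8]]]'; python3 - <<'E'
from h import *
st=monitor.sense()
E,im,d=cap('wrist','w2');P=cloud(E,d)
T=(P[...,2]>108)&(P[...,2]<119)&(d>0)&(abs(P[...,0]-466)<25)&(abs(P[...,1]-266)<25)
print(st['eef_pos'].round(1),st['joints'].round(2),T.sum(),P[T].mean(0).round(1),cv2.minAreaRect(P[T][:,:2].astype(np.float32)),np.median(P[T][:,2]))
E
```

```text
time_s: 2.6
eef_pos: [464.6, 265.1, 197.3]
ee_rot: [0.002, 0.843, -0.538, -0.002]
force: [-0.8, -0.3, 0.2]
grip_width: 1.0
[464.6 265.1 197.3] [0.3  0.37 1.52 0.   1.27 1.43] 407 [467.4 266.7 113.1] ((466.83856201171875, 266.38543701171875), (16.40205955505371, 15.884539604187012), 20.63636016845703) 113.23089376348048
```

View pics/w2.png

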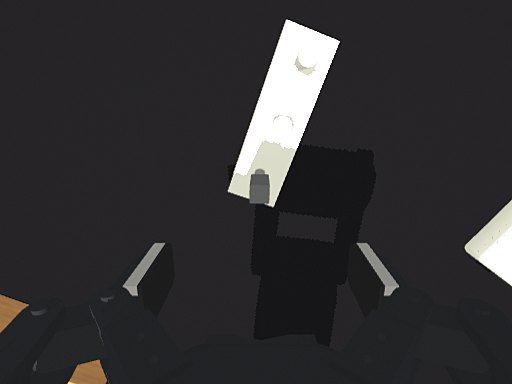

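The wrist view shows the head's top at (259,195), centred between the pads and square to them. Measured (467,266.5) with top z 113, against 114 expected. I'll descend and grip.

```bash
python3 -m pendant '[[[-1,0.001,0.0015,-0.05,0],[-1,0.001,0.0015,-0.1,0],[-1,0.001,0.0015,-0.123,0],[-1,0.001,0.0015,-0.123,0],[0.6,0.001,0.0015,-0.123,0],[1,0.001,0.0015,-0.123,0],[1,0.001,0.0015,-0.123,0],[1,0.001,0.0015,-0.123,0],[1,0.001,0.0015,-0.123,0],[1,0.001,0.0015,-0.123,0]]]' 25
```

```text
time_s: 3.65
eef_pos: [467.3, 266.6, 77.9]
ee_rot: [-0.0, 0.843, -0.538, 0.0]
force: [-0.7, 0.2, 5.3]
grip_width: 0.182
```

It is gripped, with an opening of about 15.5 mm. I'll lift 34 mm so only the tip stays in the rack hole, then tilt the pin in the jaws against the hole's rim, moving the tool along its +y, (-0.907,-0.421).

```bash
python3 -m pendant '[[[1,0,0,0.017,0],[1,0,0,0.034,0],[1,0,0,0.034,0],[1,0,0,0.034,0]]]'; python3 - <<'E'
from h import *
st=monitor.sense()
E,im,d=cap('wrist','w3');P=cloud(E,d)
z=st['eef_pos'][2]
T=(P[...,2]>z+30)&(P[...,2]<z+46)&(d>0)&(abs(P[...,0]-466)<20)&(abs(P[...,1]-266)<20)
print(st['eef_pos'].round(1),T.sum(),P[T].mean(0).round(1),cv2.minAreaRect(P[T][:,:2].astype(np.float32)),np.median(P[T][:,2]))
E
```

```text
time_s: 4.05
eef_pos: [466.8, 266.3, 110.8]
ee_rot: [0.0, 0.843, -0.538, -0.0]
force: [0.5, 0.2, -0.1]
grip_width: 0.183
[466.8 266.3 110.8] 2938 [470.6 266.7 147.6] ((469.10150146484375, 262.88818359375), (26.515457153320312, 42.92866134643555), 24.797170639038086) 146.44496702479972
```

View pics/w3.png

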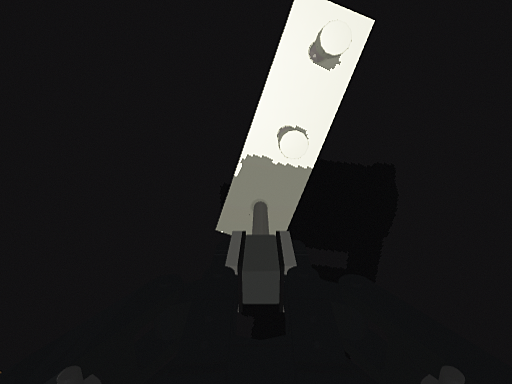

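```bash
python3 -m pendant '[[[1,-0.005,-0.0023,0.001,0],[1,-0.010,-0.0046,0.0007,0],[1,-0.015,-0.007,0,0],[1,-0.0198,-0.0092,-0.0012,0],[1,-0.024,-0.0112,-0.0025,0],[1,-0.0283,-0.0131,-0.0039,0],[1,-0.0325,-0.015,-0.0058,0],[1,-0.0365,-0.0169,-0.0077,0],[1,-0.0365,-0.0169,-0.0077,0]]]'; python3 - <<'E'
from h import *
cap('wrist','w4');cap('scene','s4')
a=cv2.imread('pics/w4.png')[150:384,150:400];b=cv2.imread('pics/s4.png')[180:320,300:450]
cv2.imwrite('pics/c4.png',np.hstack([cv2.resize(a,(400,374)),cv2.resize(b,(400,374))]))
E
```

```text
time_s: 5.0
eef_pos: [429.8, 249.2, 103.3]
ee_rot: [0.001, 0.843, -0.538, -0.0]
force: [0.7, 3.1, 1.0]
grip_width: 0.184
```

View pics/c4.png

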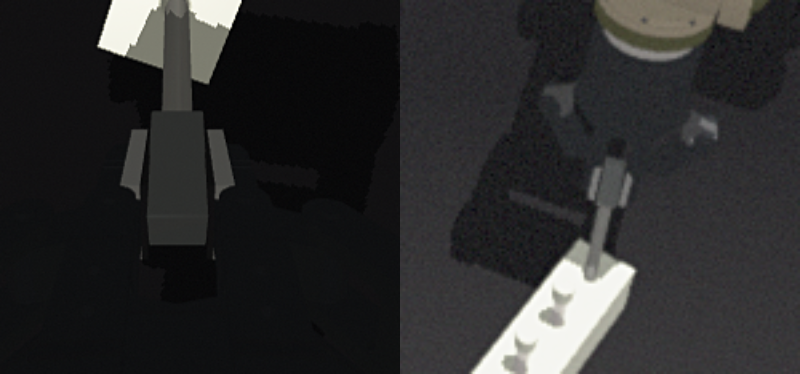

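The left half shows the pin tilted in the jaws with its tip at the rack hole; the right half, from the scene camera, shows the same lean towards the robot. I'll lift out and measure the tilt.

```bash
python3 -m pendant '[[[1,0,0,0.02,0],[1,0,0,0.06,0],[1,0,0,0.11,0],[1,0,0,0.15,0],[1,0,0,0.15,0],[1,0,0,0.15,0]]]'; cat >> h.py <<'E'
def tool(st):
    q=np.array(st['ee_rot']);return Rn.from_quat(q[[1,2,3,0]]).as_matrix(),np.array(st['eef_pos'])
def pinmeas(tag):
    st=monitor.sense();E,im,d=cap('wrist',tag);P=cloud(E,d);R,p=tool(st)
    q=(P-p)@R   # tool coords
    S=(d>0)&(abs(q[...,0])<7)&(q[...,1]<-12)&(q[...,1]>-60)&(q[...,2]>-15)&(q[...,2]<90)
    out=[]
    for lo in range(-54,-14,4):
        s=S&(q[...,1]>=lo)&(q[...,1]<lo+4)
        if s.sum()>5: out.append([lo+2,*np.median(q[s],0).round(1),s.sum()])
    return st,q,S,np.array(out),im,d,E
E
python3 - <<'E'
from h import *
st,q,S,o,im,d,E=pinmeas('w5');print(st['eef_pos']);print(o)
v,u=np.where(S);print(u.min(),u.max(),v.min(),v.max())
for r in range(60,330,10):
    s=S[r];
    if s.any(): uu=np.where(s)[0];print(r,uu.min(),uu.max(),q[r,uu].mean(0).round(1))
E
```

```text
time_s: 5.7
eef_pos: [430.1, 249.1, 252.9]
ee_rot: [0.001, 0.843, -0.538, -0.0]
force: [0.3, 0.3, -1.6]
grip_width: 0.183
[430.0985711  249.08744539 252.93233506]
[[-4.40e+01  4.00e-01 -4.31e+01  5.18e+01  4.70e+01]
 [-4.00e+01  7.00e-01 -3.99e+01  4.63e+01  1.22e+02]
 [-3.60e+01  7.00e-01 -3.59e+01  3.84e+01  1.46e+02]
 [-3.20e+01  4.00e-01 -3.20e+01  3.03e+01  1.56e+02]
 [-2.80e+01  4.00e-01 -2.79e+01  2.23e+01  1.73e+02]
 [-2.40e+01  7.00e-01 -2.39e+01  1.42e+01  2.02e+02]
 [-2.00e+01  7.00e-01 -1.95e+01  5.20e+00  2.68e+02]
 [-1.60e+01 -0.00e+00 -1.64e+01 -9.70e+00  5.01e+02]]
245 274 147 237
150 256 265 [  0.7 -43.   51.3]
160 253 268 [  0.7 -38.   43.1]
170 253 268 [  0.7 -33.7  33.9]
180 253 268 [  0.7 -29.7  25.5]
190 252 269 [  0.7 -25.7  18.5]
200 252 269 [  0.7 -22.3  11.1]
210 252 269 [  0.7 -19.1   4.3]
220 245 273 [ -0.1 -18.1  -6.9]
230 245 274 [  0.2 -15.3 -12.5]
```

View pics/w5.png

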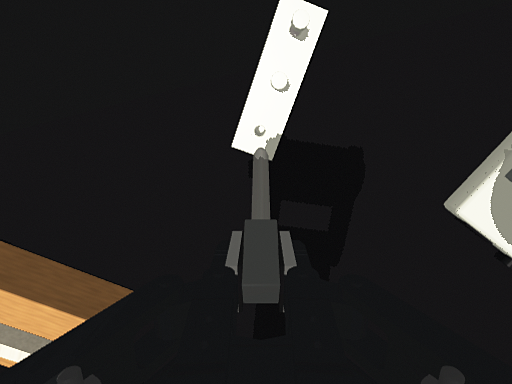

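The tilt is 26.5° from the shank slope, with 26 needed. Next, the guide: hover with the tip about 30 mm above the mouth on its axis, jaws back along the guide's y.

```bash
python3 -m pendant '[[[1,0.02,-0.05,0.08,-8],[1,0.127,-0.359,0.08,-35.8],[1,0.127,-0.359,0.08,-35.8],[1,0.127,-0.359,0.08,-35.8],[1,0.127,-0.359,0.08,-35.8],[1,0.127,-0.359,0.08,-35.8],[1,0.127,-0.359,0.08,-35.8],[1,0.127,-0.359,0.08,-35.8],[1,0.127,-0.359,0.08,-35.8],[1,0.127,-0.359,0.037,-35.8],[1,0.127,-0.359,0.037,-35.8],[1,0.127,-0.359,0.037,-35.8]]]'; python3 - <<'E'
from h import *
st,q,S,o,im,d,E=pinmeas('w6');print(st['eef_pos']);print(o)
cv2.imwrite('pics/w6b.png',cv2.resize(im[60:290,180:340,::-1],(560,600*1),interpolation=cv2.INTER_CUBIC)[:600])
np.save('st6.npy',st,allow_pickle=True)
E
```

```text
time_s: 6.95
eef_pos: [557.1, -108.9, 290.1]
ee_rot: [-0.001, -0.637, 0.771, 0.001]
force: [-0.3, 0.6, -0.1]
grip_width: 0.18
[ 557.13891498 -108.9318753   290.14398155]
[[-5.20e+01  3.00e-01 -5.18e+01  8.48e+01  1.02e+02]
 [-4.80e+01 -4.00e-01 -4.79e+01  8.45e+01  8.90e+01]
 [-4.40e+01  4.00e-01 -4.35e+01  8.56e+01  1.49e+02]
 [-4.00e+01  4.00e-01 -4.05e+01  4.71e+01  1.56e+02]
 [-3.60e+01  4.00e-01 -3.60e+01  3.80e+01  1.48e+02]
 [-3.20e+01  1.00e+00 -3.20e+01  2.97e+01  1.55e+02]
 [-2.80e+01  4.00e-01 -2.79e+01  2.14e+01  1.83e+02]
 [-2.40e+01  4.00e-01 -2.39e+01  1.34e+01  2.02e+02]
 [-2.00e+01  4.00e-01 -1.92e+01  3.10e+00  3.22e+02]
 [-1.60e+01 -0.00e+00 -1.64e+01 -1.08e+01  4.47e+02]]
```

View pics/w6.png

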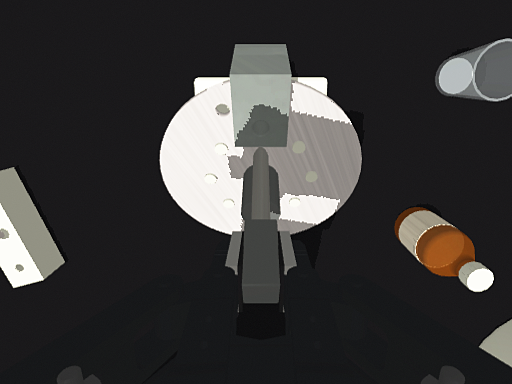

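```bash
python3 - <<'E'
from h import *
E,im,d=load('wrist','w6');R,p=tool(monitor.sense());P=cloud(E,d)
cv2.imwrite('pics/w6c.png',cv2.resize(im[90:210,200:320,::-1],(600,600),interpolation=cv2.INTER_CUBIC))
hh=(P-C)@n;X=(P-C)@ex;Y=(P-C)@ey
f=(hh>34)&(hh<46)&(X>55)&(X<130)&(abs(Y)<30)&(d>0);print('fork',f.sum(),np.median(hh[f]),X[f].min(),Y[f].min(),Y[f].max())
E
```

```text
fork 4277 40.9582180012957 65.67365265127005 -20.846569132187977 19.31868358618121
```

View pics/w6c.png

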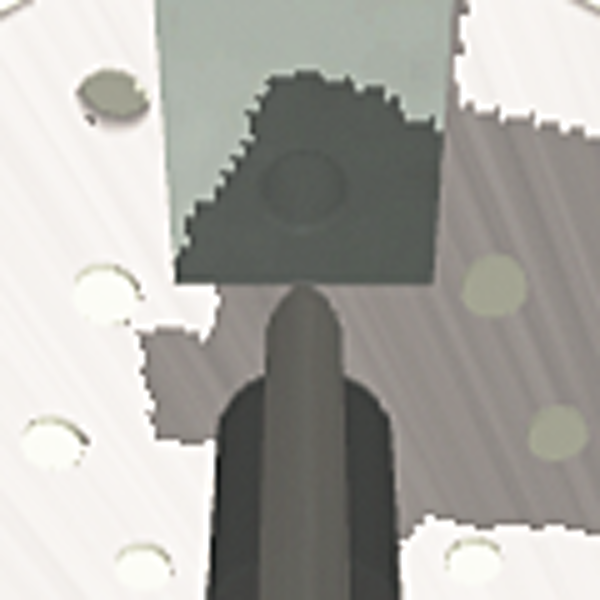

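The crop shows the guide mouth at full-image pixel (260.8,127.6) and the pin tip at (260.6,147), so they line up sideways. I'll compute the offsets in the tool frame with this one camera, so calibration bias cancels.

```bash
python3 - <<'E'
from h import *
E,im,d=load('wrist','w6');R,p=tool(monitor.sense());P=cloud(E,d);q=(P-p)@R
hh=(P-C)@n;X=(P-C)@ex;Y=(P-C)@ey
f=(hh>38)&(hh<44)&(X>66)&(X<115)&(abs(Y)<17)&(d>0)
Q=P[f];m=Q.mean(0);nn=np.linalg.svd(Q-m,full_matrices=False)[2][2];nn*=np.sign(nn[2]);print('face n',nn.round(3))
M=onpl(E,260.8,127.6,m,nn);print('mouth',M.round(1),'tool',((M-p)@R).round(1),'X,Y',(M-C)@ex,(M-C)@ey)
print('n tool',(n@R).round(3))
# shank centreline pts
S=(d>0)&(abs(q[...,0])<1.8)&(q[...,1]<-22)&(q[...,1]>-40)&(q[...,2]>5)&(q[...,2]<50)
A=q[S][:,1:];c=A.mean(0);v=np.linalg.svd(A-c,full_matrices=False)[2][0];v*=np.sign(v[1]);print('tilt',np.degrees(np.arctan2(-v[0],v[1])))
nrm=np.array([v[1],-v[0]]);nrm*=np.sign(nrm[0]);ax=c+5*nrm*0.97
mt=((M-p)@R)[1:]
# tip: ray of px (260.6,147) vs axis : nearest w/ upper edge radius 3 -> points on surface line offset 3
cc,dd=ray(E,260.6,147.0);cc=((cc-p)@R)[1:];dd=(dd@R)[1:]
b=ax-nrm*3
t=np.linalg.solve(np.stack([dd,-v],1),b-cc);tip=ax+v*t[1];print('axis pt at y=0: z=',(ax-v*ax[0]/v[0])[1],'tip',tip.round(1),'dist y0->tip',np.linalg.norm(tip-(ax-v*ax[0]/v[0])))
nt=(n@R)[1:];nt/=np.linalg.norm(nt);perp=np.array([nt[1],-nt[0]])
r=tip-mt;print('tip rel mouth: along n',r@nt,'perp',r@perp,'perp dir',perp, 'x off',((M-p)@R)[0])
s=(d>0)&(q[...,2]>5)&(q[...,2]<50)&(abs(q[...,0])<9)&(q[...,1]<-22)&(q[...,1]>-40);print('shank x',q[s][:,0].min(),q[s][:,0].max())
print(R.round(3).tolist())
E
```

```text
face n [-0.437  0.084  0.895]
mouth [ 611.6 -120.4  210.7] tool [  0.9 -55.1  80.8] X,Y 82.78427452276894 -1.225927053207724
n tool [-0.     0.438 -0.899]
tilt 26.20784547892797
axis pt at y=0: z= -26.116616181251878 tip [-41.7  58.7] dist y0->tip 94.50913654175625
tip rel mouth: along n 25.79086570914567 perp -2.3343855708882035 perp dir [-0.89905729 -0.43783101] x off 0.9236387795838583
shank x -4.392546873868034 5.6381010675656915
[[-0.188, -0.982, 0.0], [-0.982, 0.188, -0.0], [0.0, -0.0, -1.0]]
```

The tip is 25.8 mm out along the axis, 2.3 mm off across it (kinematics say 3.5) and 0.3 mm off sideways. I'll correct by 2.7 mm, close to about 4 mm above the mouth, and recheck.

```bash
python3 -m pendant '[[[1,0.0024,-0.0004,0.0012,0],[1,0.012,-0.0023,-0.0186,0],[1,0.012,-0.0023,-0.0186,0],[1,0.012,-0.0023,-0.0186,0]]]'; python3 - <<'E'
from h import *
E,im,d=cap('wrist','w7')
cv2.imwrite('pics/w7c.png',cv2.resize(im[90:210,200:320,::-1],(600,600),interpolation=cv2.INTER_CUBIC))
E2,im,d=cap('scene','s7')
cv2.imwrite('pics/s7c.png',cv2.resize(im[130:230,140:260,::-1],(720,600),interpolation=cv2.INTER_CUBIC))
E
```

```text
time_s: 7.4
eef_pos: [569.6, -111.7, 272.9]
ee_rot: [0.0, -0.637, 0.771, -0.0]
force: [0.3, -0.1, 0.3]
grip_width: 0.183
```

View pics/w7c.png

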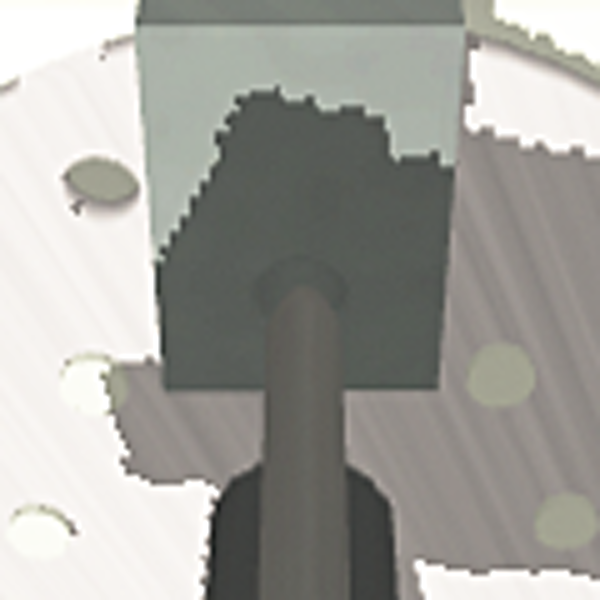

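View pics/s7c.png

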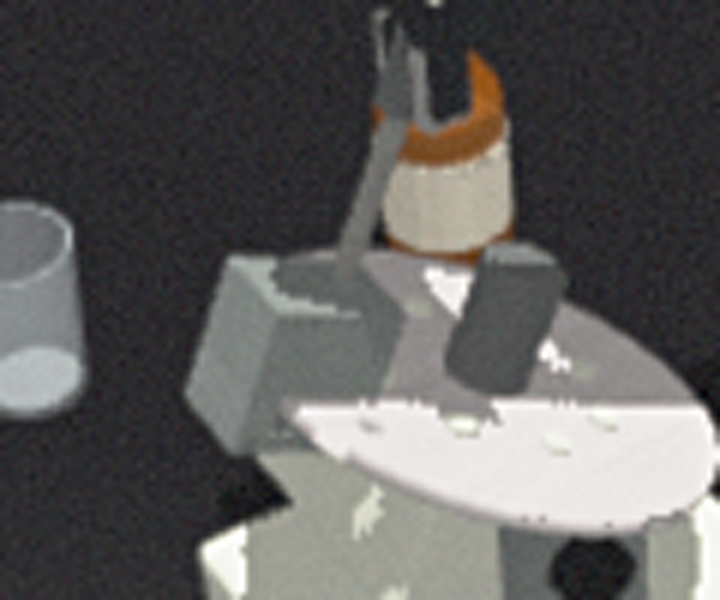

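The mouth ellipse is centred at crop (300,290), and the tip end at (303,283) lies inside it. Both views show the pin aligned, so I'll insert in short steps and watch the force.

```bash
python3 -m pendant '[[[1,0.0017,-0.0003,-0.0036,0],[1,0.0034,-0.0007,-0.0072,0],[1,0.0052,-0.001,-0.0108,0],[1,0.0052,-0.001,-0.0108,0]]]'; python3 - <<'E'
from h import *
E,im,d=cap('wrist','w8')
cv2.imwrite('pics/w8c.png',cv2.resize(im[90:210,200:320,::-1],(600,600),interpolation=cv2.INTER_CUBIC))
E
```

```text
time_s: 7.9
eef_pos: [574.5, -112.6, 260.2]
ee_rot: [-0.0, -0.637, 0.771, 0.001]
force: [-1.0, 0.9, -3.2]
grip_width: 0.179
```

View pics/w8c.png

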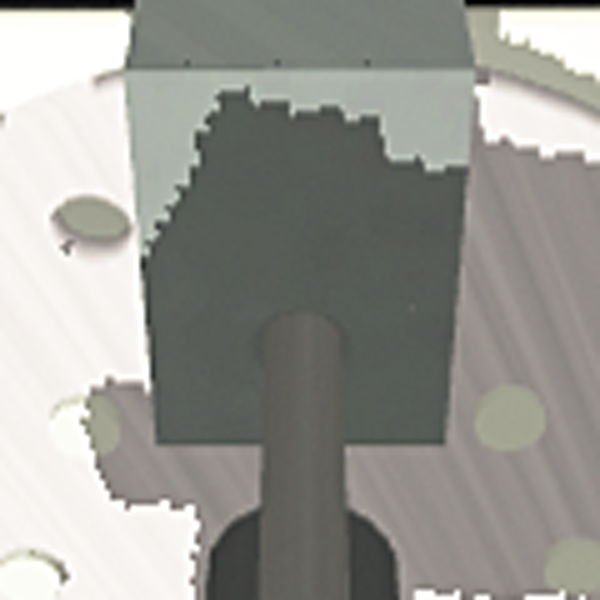

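The tip is in the mouth and the force is about 3 N. Continuing.

```bash
python3 -m pendant '[[[1,0.002,-0.0004,-0.0042,0],[1,0.004,-0.0008,-0.0084,0],[1,0.006,-0.0012,-0.0126,0],[1,0.006,-0.0012,-0.0126,0]]]'
```

```text
time_s: 8.35
eef_pos: [580.8, -113.9, 247.6]
ee_rot: [-0.0, -0.637, 0.771, 0.001]
force: [-2.4, 2.2, -4.6]
grip_width: 0.185
```

```bash
python3 -m pendant '[[[1,0.002,-0.0004,-0.0042,0],[1,0.004,-0.0008,-0.0084,0],[1,0.005,-0.001,-0.0105,0],[1,0.005,-0.001,-0.0105,0]]]';  python3 - <<'E'
from h import *
E,im,d=cap('wrist','w9')
cv2.imwrite('pics/w9c.png',cv2.resize(im[90:330,180:340,::-1],(400,600),interpolation=cv2.INTER_CUBIC))
E
```

```text
time_s: 8.75
eef_pos: [585.7, -114.9, 237.6]
ee_rot: [-0.0, -0.637, 0.771, 0.0]
force: [-1.4, 2.3, -4.5]
grip_width: 0.182
```

View pics/w9c.png

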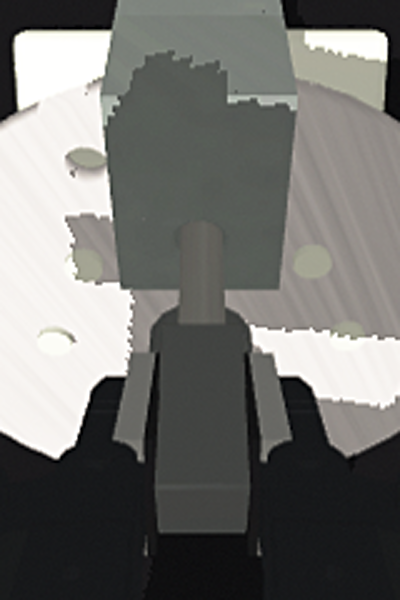

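The pin is about 34 mm deep with low force. I'll advance 4 mm more, release, and back straight up.

```bash
python3 -m pendant '[[[1,0.0008,-0.0002,-0.0018,0],[1,0.0017,-0.0003,-0.0036,0],[1,0.0017,-0.0003,-0.0036,0],[0,0.0017,-0.0003,-0.0036,0],[-0.3,0.0017,-0.0003,-0.0036,0],[-0.3,0.0017,-0.0003,-0.0036,0],[-0.3,0.0017,-0.0003,-0.0036,0],[-0.3,0.0017,-0.0003,0.04,0],[-0.3,-0.02,0.005,0.09,0],[-0.3,-0.1,0.02,0.13,0],[-0.3,-0.1,0.02,0.13,0],[-0.3,-0.1,0.02,0.13,0],[-0.3,-0.1,0.02,0.13,0]]]';  python3 - <<'E'
from h import *
E,im,d=cap('wrist','w10')
cv2.imwrite('pics/w10c.png',cv2.resize(im[:260,120:400,::-1],(640,594),interpolation=cv2.INTER_CUBIC))
E2,im,d=cap('scene','s10')
cv2.imwrite('pics/s10c.png',cv2.resize(im[130:230,140:260,::-1],(720,600),interpolation=cv2.INTER_CUBIC))
E
```

```text
time_s: 10.1
eef_pos: [485.7, -95.1, 368.7]
ee_rot: [0.0, -0.637, 0.771, -0.001]
force: [-0.4, 0.7, -0.7]
grip_width: 0.652
```

View pics/w10c.png

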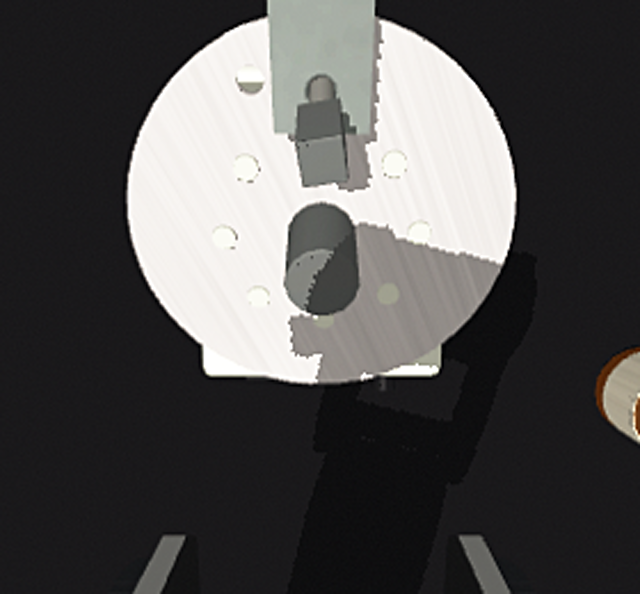

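View pics/s10c.png

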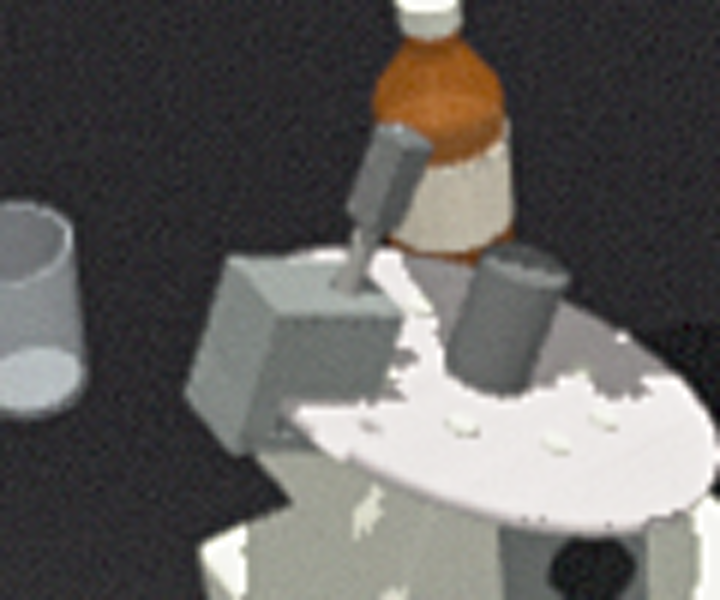

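Both views show the pin standing loose in the guide, head leaning towards the robot and clear of everything. A vertical gripper on the hub would crowd the leaning head. So I'll turn the disc by dragging closed fingertips on its left face, up-slope, which is clockwise, starting with a hover there.

```bash
python3 -m pendant '[[[1,0.045,0.061,-0.05,0],[1,0.045,0.061,-0.08,0],[1,0.045,0.061,-0.12,0],[1,0.045,0.061,-0.17,0],[1,0.045,0.061,-0.21,0],[1,0.045,0.061,-0.228,0],[1,0.045,0.061,-0.228,0],[1,0.045,0.061,-0.228,0],[1,0.045,0.061,-0.228,0]]]' 40; python3 - <<'E'
from h import *
E,im,d=cap('wrist','w11')
E2,im,d=cap('scene','s11')
cv2.imwrite('pics/s11c.png',cv2.resize(im[130:240,150:282,::-1],(720,600),interpolation=cv2.INTER_CUBIC))
E
```

```text
time_s: 11.1
eef_pos: [531.6, -34.2, 141.2]
ee_rot: [0.001, -0.637, 0.771, -0.001]
force: [0.6, -0.5, 0.3]
grip_width: -0.001
```

View pics/w11.png

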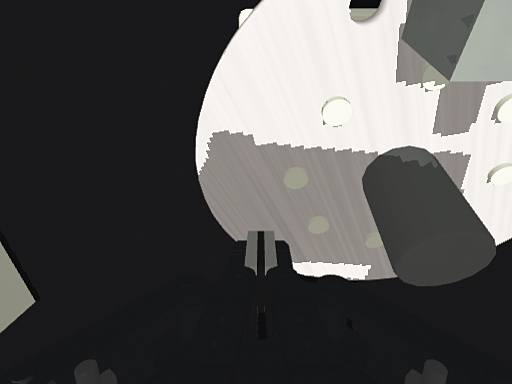

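View pics/s11c.png

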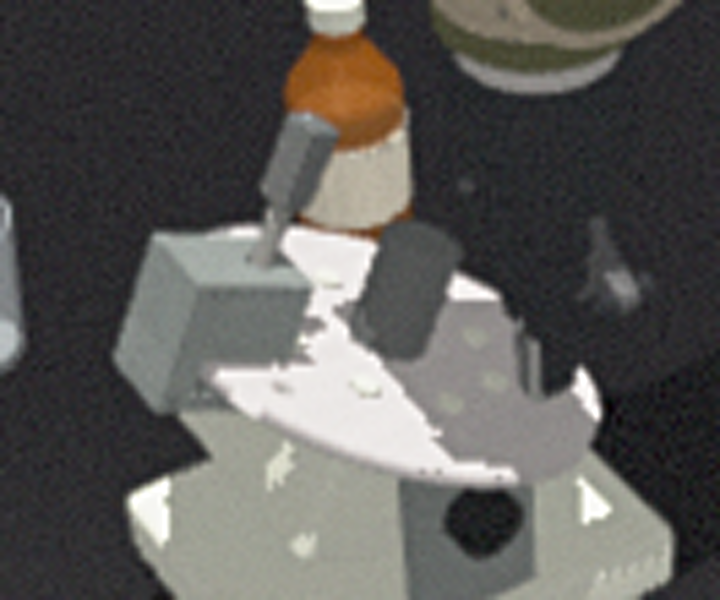

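The closed fingers hover over the lower left of the disc, clear of the hub and studs. I'll lower to contact.

```bash
python3 -m pendant '[[[1,0,0,-0.012,0],[1,0,0,-0.015,0],[1,0,0,-0.015,0],[1,0,0,-0.015,0]]]'; python3 -m pendant '[[[1,0,0,-0.001,0],[1,0,0,-0.002,0],[1,0,0,-0.002,0]]]'
```

```text
time_s: 11.6
eef_pos: [530.7, -34.0, 125.1]
ee_rot: [-0.0, -0.637, 0.771, 0.0]
force: [0.3, 0.1, -0.0]
grip_width: -0.004
time_s: 11.9
eef_pos: [530.8, -34.1, 123.2]
ee_rot: [0.0, -0.637, 0.771, -0.0]
force: [-0.8, 0.2, 0.7]
grip_width: -0.004
```

```bash
python3 -m pendant '[[[1,0,0,-0.001,0],[1,0,0,-0.002,0],[1,0,0,-0.002,0]]]'
```

```text
time_s: 12.2
eef_pos: [530.8, -34.2, 122.6]
ee_rot: [0.0, -0.637, 0.771, -0.0]
force: [-6.7, -0.3, 14.7]
grip_width: -0.001
```

Contact at z≈122.7 with 15 N. I'll ease off slightly and drag 15° along the arc.

```bash
python3 -m pendant '[[[1,0,0,0.0007,0],[1,0.0029,0.0007,0.002,0],[1,0.0058,0.0014,0.0033,0],[1,0.0088,0.0018,0.0047,0],[1,0.0117,0.0022,0.0061,0],[1,0.0146,0.0024,0.0075,0],[1,0.0176,0.0026,0.0089,0],[1,0.0176,0.0026,0.0089,0]]]'; python3 - <<'E'
from h import *
E,im,d=cap('wrist','w12')
E2,im,d=cap('scene','s12')
cv2.imwrite('pics/s12c.png',cv2.resize(im[130:240,150:282,::-1],(720,600),interpolation=cv2.INTER_CUBIC))
E
```

```text
time_s: 13.0
eef_pos: [548.4, -31.0, 130.9]
ee_rot: [0.0, -0.637, 0.771, 0.0]
force: [-4.0, 2.2, 9.1]
grip_width: -0.006
```

View pics/w12.png

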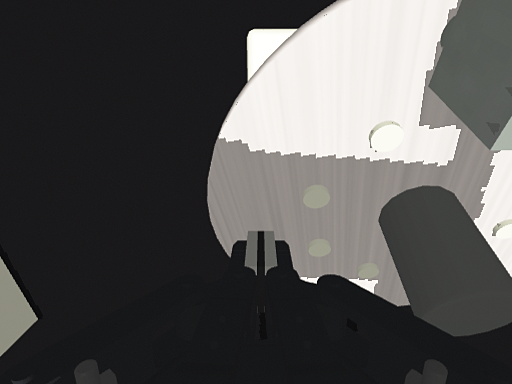

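View pics/s12c.png

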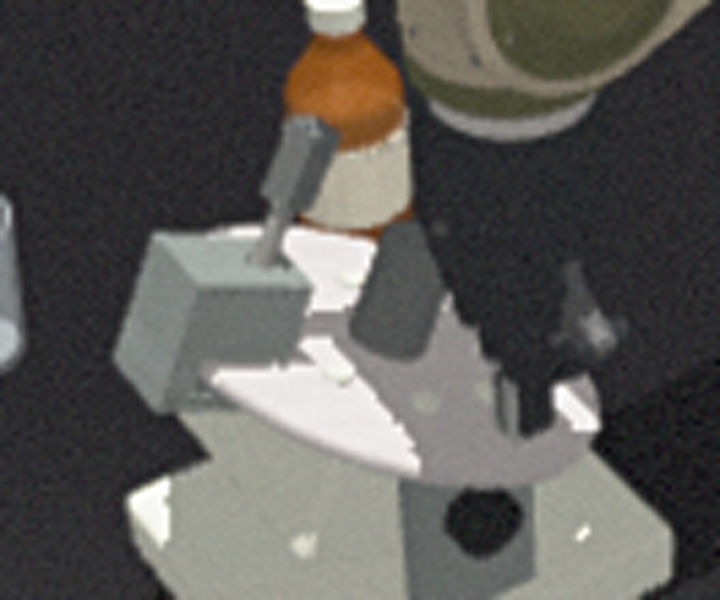

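The wheel turned with the drag: its hole has gone under the fork, and the pin is still standing. I'll continue slowly.

```bash
python3 -m pendant '[[[1,0.0015,-0.0001,0.0007,0],[1,0.003,-0.0002,0.0014,0],[1,0.0045,-0.0002,0.0021,0],[1,0.0059,-0.0003,0.0028,0],[1,0.0071,-0.0005,0.0034,0],[1,0.0082,-0.0007,0.004,0],[1,0.0094,-0.0008,0.0045,0],[1,0.0106,-0.001,0.0051,0],[1,0.0106,-0.001,0.0051,0]]]'; python3 - <<'E'
from h import *
E2,im,d=cap('scene','s13')
cv2.imwrite('pics/s13c.png',cv2.resize(im[130:240,150:282,::-1],(720,600),interpolation=cv2.INTER_CUBIC))
E
```

```text
time_s: 14.0
eef_pos: [558.9, -31.7, 136.0]
ee_rot: [0.0, -0.637, 0.771, 0.0]
force: [-3.5, 4.4, 9.0]
grip_width: 0.004
```

View pics/s13c.png

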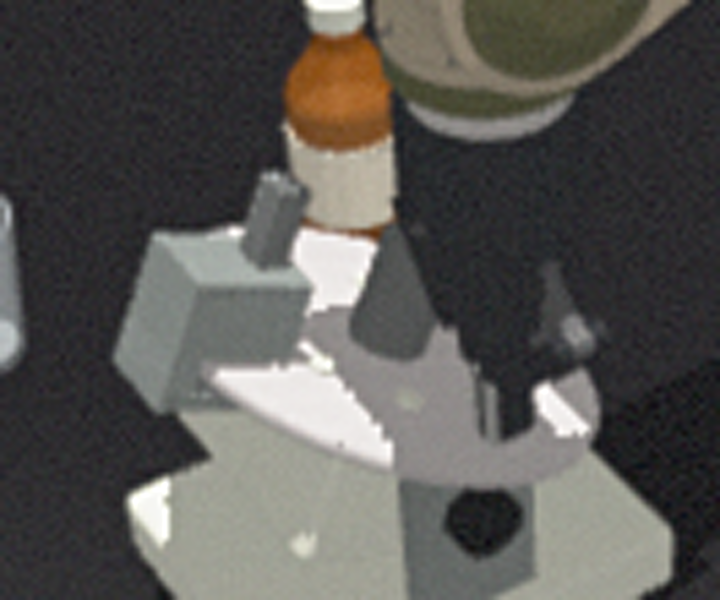

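The pin dropped, and its head appears to sit on the guide. I'll lift off and check the seating.

```bash
python3 -m pendant '[[[1,-0.002,0.002,0.02,0],[1,-0.02,0.02,0.07,0],[1,-0.04,0.02,0.12,0],[1,-0.075,-0.06,0.17,0],[1,-0.075,-0.06,0.23,0],[1,-0.075,-0.06,0.23,0],[1,-0.075,-0.06,0.23,0],[1,-0.075,-0.06,0.23,0]]]'; python3 - <<'E'
from h import *
E,im,d=cap('wrist','w14');P=cloud(E,d);print(monitor.sense()['eef_pos'])
cv2.imwrite('pics/w14c.png',cv2.resize(im[:260,120:400,::-1],(640,594),interpolation=cv2.INTER_CUBIC))
Es,ims,ds=cap('scene','s14');Ps=cloud(Es,ds)
cv2.imwrite('pics/s14c.png',cv2.resize(ims[130:240,150:282,::-1],(720,600),interpolation=cv2.INTER_CUBIC))
Et,imt,dt=cap('top','t14');Pt=cloud(Et,dt)
for nm,Q in [('wrist',P),('scene',Ps),('top',Pt)]:
    hh=(Q-C)@n;X=(Q-C)@ex;Y=(Q-C)@ey
    f=(hh>36)&(hh<45)&(X>95)&(X<117)&(abs(Y+1)<15)
    t=(hh>60)&(X>66)&(X<96)&(abs(Y)<12)
    print(nm,f.sum(),'face',np.median(hh[f]).round(1),'head',t.sum(),'hh max/97%',hh[t].max().round(1) if t.any() else 0,np.percentile(hh[t],90).round(1) if t.any() else 0,'X',X[t].min(),X[t].max(),Y[t].min(),Y[t].max())
E
```

```text
time_s: 14.85
eef_pos: [484.0, -92.8, 365.5]
ee_rot: [0.0, -0.636, 0.771, -0.001]
force: [0.5, 0.1, -0.9]
grip_width: -0.002
[483.8317877  -92.25214522 364.24664611]
wrist 697 face 40.0 head 8791 hh max/97% 315.2 311.7 X 66.00195011014881 94.81576538347929 -11.998224145173365 11.994746113700222
scene 60 face 39.5 head 260 hh max/97% 406.1 326.6 X 66.09034282855603 95.48629924595777 -11.975732911693942 11.730690491064083
top 91 face 40.1 head 130 hh max/97% 546.8 542.5 X 66.07385587264775 88.89909342802046 -11.42348265463815 11.820661857911944
```

View pics/w14c.png

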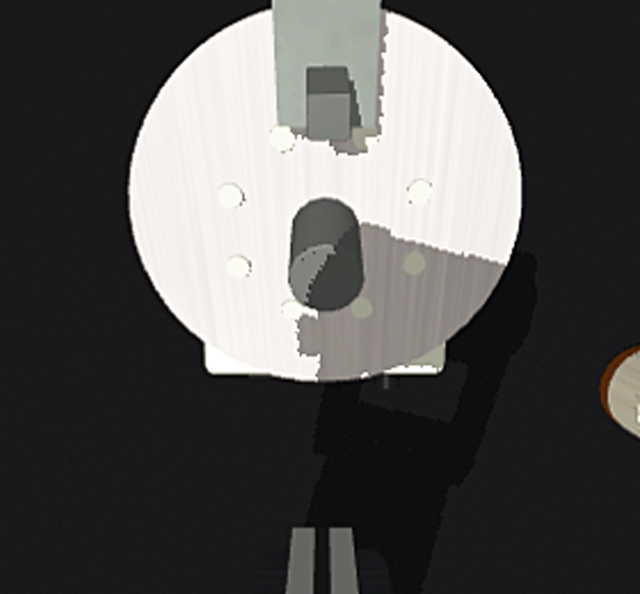

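View pics/s14c.png

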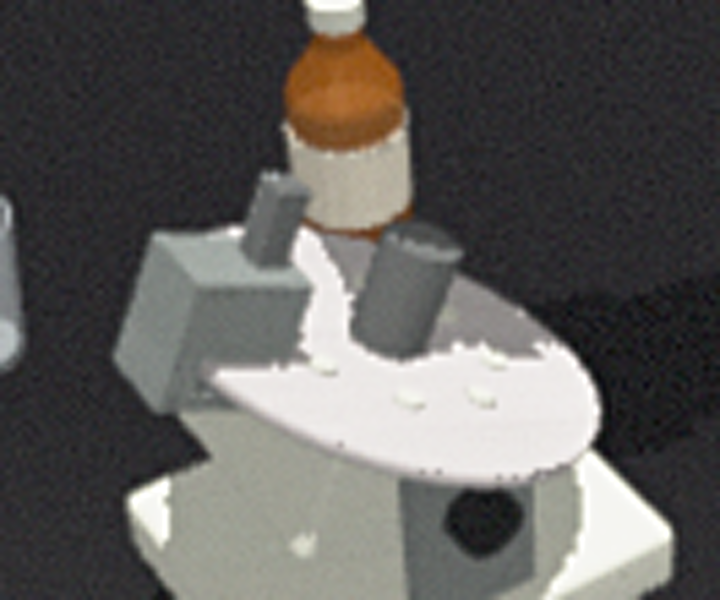

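```bash
python3 - <<'E'
from h import *
for nm,tg in [('wrist','w14'),('scene','s14'),('top','t14')]:
    E,im,d=load(nm,tg);Q=cloud(E,d)
    hh=(Q-C)@n;X=(Q-C)@ex;Y=(Q-C)@ey
    t=(hh>66)&(hh<110)&(X>66)&(X<96)&(abs(Y)<12)
    h=hh[t];print(nm,t.sum(),np.percentile(h,[50,75,90,97,100]).round(1))
    if nm=='wrist':
        for r in range(25,75,3):
            s=t[r]; 
            if s.any(): print(r,hh[r][s].mean().round(1),X[r][s].mean().round(1))
# compare the others before/after
for nm,a,b,bx in [('top','top0','t14',None)]:
    _,i0,_=load(nm,a);_,i1,_=load(nm,b)
    for lab,(x,y,w,h) in dict(tubes=(140,165,25,38),bottle=(328,228,35,26),beaker=(350,158,32,28)).items():
        print(lab,np.abs(i0[y:y+h,x:x+w].astype(int)-i1[y:y+h,x:x+w]).mean(2).max(),np.abs(i0[y:y+h,x:x+w].astype(int)-i1[y:y+h,x:x+w]).mean().round(2))
E
```

```text
wrist 455 [73.9 74.5 75.  75.4 75.7]
37 66.1 86.8
40 72.1 86.3
43 74.3 84.7
46 74.1 82.3
49 74.1 80.0
52 74.2 77.7
55 74.3 75.4
58 74.2 73.0
61 73.3 70.3
scene 58 [73.  74.9 75.7 75.8 76.3]
top 1 [66.2 66.2 66.2 66.2 66.2]
tubes 12.666666666666666 2.5
bottle 13.333333333333334 3.93
beaker 14.333333333333334 4.29
```

```bash
python3 - <<'E'
from h import *
a=cv2.imread('pics/top0.png')[150:260,130:390];b=cv2.imread('pics/t14.png')[150:260,130:390]
cv2.imwrite('pics/cmp.png',cv2.resize(np.vstack([a,b]),(700,592)))
E
```

```text
(no output)
```

View pics/cmp.png

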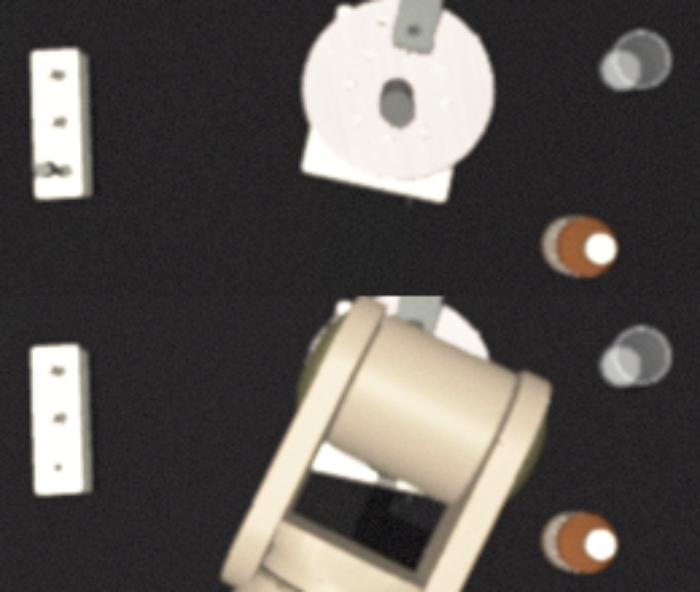

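```bash
python3 -c "
from rig import order,monitor
print(monitor.sense()['time_s'],order.finish_job())"
```

```text
the job is handed in; nothing more can be done
15.0 None
```

The pin is fully home through the guide, the wheel and the lower plate, and the job was handed in at 15.0 s; `order.finish_job()` gives no verdict.

**What I did:** I gripped the pin by its head and used the rim of its rack hole to tilt it about 26° in the jaws. I slid it into the guide and let it stand loose on the wheel. I then turned the wheel about 23° clockwise by dragging the closed fingertips across its face, because gripping the hub would have crowded the leaning head. The pin dropped in on its own, and I withdrew the arm.

**Last checks:**
- **Seating:** the head's top reads 34 to 36 mm above the guide face (36 mm when seated). The wrist camera gave 34.2 mm, about 2 mm low, and it had also read the head about 1 mm low in the rack. The scene camera gave about 36 mm. The pictures show no gap under the head.
- **Top camera:** it could not confirm the seating because the arm was in its view.
- **Tubes, bottle and beaker:** the top pictures from before and after match.
- **Forces:** the highest reading at the end of any move was about 16 N, when the fingertips first pressed on the wheel. The robot touched nothing at hand-in.

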